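# Shut the stopcock and snap the filter cover home

## Robot

A 6-joint arm with a two-finger parallel gripper is mounted at the origin on the work surface. World frame = base frame: x ahead of the robot, y to its left, z up, the work surface at z = 0. Lengths are in mm, angles in rad, forces in N, time in s.
With the tool pointing down it reaches from about 350 to 875 mm from the base axis. Payload 4.2 kg.
Tool frame: the origin (TCP) lies at the very end of the fingers, on their centre line; the grasp point (between the pads) lies 19 mm behind it (arm.pinch_z is the distance from the TCP to the grasp point, in mm); x points along the fingers, y is the direction in which the jaws open and shut, and the axes are right-handed (so a half turn about x gives the same grasp; the last joint's range is limited). The gripper opens to 85 mm and grips with 20 to 120 N. Pads are 22 mm wide; open, the fingers measure 114 mm over their backs; the gripper's body (76 mm by 85 mm) begins 54 mm behind the grasp point. The pads swing forward as they close: fully open they stand 13 mm farther back than shut.
Start: joints at [-0.943, 0.385, 0.008, 0, -1.194, -0.259], TCP at [225.324, -582.948, 231.312] pointing down, gripper open.
Joint ranges: [-3.14, 3.14], [-1.21, 2.06], [-1.07, 1.41], [-3.16, 2.05], [-2.99, -0.16], [-3.1, 3.1]. Speed limits (rad/s): [2.79, 2.79, 3.14, 3.14, 3.14, 3.14].

## Interface

Orientations are given as a unit quaternion [x, y, z, w].
In Python, from bench import arm gives the robot as it stands.
- The arm moves only by the tool drive_tool, never from a script. Its argument "motion" is a list of rows, each a list of 4 numbers: the shift along the tool's x, y, z in mm, then the turn about the tool's x in degrees. In form: [[dx, dy, dz, spin], ...]. A call has 1 to 10 rows; each row shifts and turns the commanded pose from where the row before left it, along the tool's axes as they then stand; what a row does not reach is not made up. A row lasts 1/12 s, in which the tool goes at most 41.7 mm and 7.16 degrees, less where a joint would pass 70% of its speed; a pose out of reach is approached as far as the arm can. A call with a gripper value outside its range is refused whole. "grip" is the finger opening in mm, from 0 to 85.4, set as the call begins (left out, the last holds). The fingers move at their own pace and stop on an object; the grip force is fixed at half the most. Time passes only in rows, so rows that do not move let the fingers close. It gives the time, the measured TCP pose, the force and the opening at its end, in the units of the state.
- arm.read_state(): the state, without advancing time (a new reading comes with each control period).
- arm.get_image(name): name is "side" or "top"; returns the picture (420x560x3 uint8, red, green, blue); there is no depth.
- arm.calibration(name): a dict with "K" (3x3 intrinsics, pixels), "eye" and "attitude" of the camera in the world. Camera axes: x right, y up, looking along -z (the intrinsics and any distortion apply to the point x, -y, -z); pixel columns grow to the right and rows downward; lengths in mm; the calibration is good to about 2 mm. A picture is of the moment at which its call begins. calibration takes no time and is no camera call.
- arm.job_done(): hands the job in, once; it reports no verdict.
The state is a dict: "clock": time; "joints": joint angles; "joint_vel": joint speeds; "joint_efforts": joint torques, N m; "position": TCP position; "ee_rot": TCP orientation; "contact_force": force on the tool from outside, world axes, zero at the start; "wrist_torque": the same for the moment, N m; "gripper_width": finger opening in mm.
Only numpy, scipy, OpenCV 4.12 (cv2) and the standard library are available. Lean on these libraries where they do the work, as an engineer would, in place of code of your own. Each camera call takes 0.05 s, during which the arm holds its last target. There are 200 camera calls.

## Task

On the filter station, first shut the vacuum stopcock: turn its lever a quarter turn clockwise (seen from above) to the closed stop, so that it stands square across the pipe. Then pick up the larger of the two white covers, set it in the filter holder with its neck up, and press it straight down until its rim snaps under all the clips. Finish while still holding it down: keep pressing on the cover with more than 5 N (about 10 N is right), with the stopcock still shut and the other things on the bench left where they are.

Things in the scene. Friction and masses are not known exactly. Their poses are not given: they have to be found in the camera images.
- stopcock (a joint): Lever angle in rad: 0 = closed stop (lever square across the pipe, pointing to the station's -x side), 1.571 = open stop (along the pipe, pointing to the station's -y end). Starts open or nearly so; closing is clockwise from above. Stays where it is left; needs about 0.12 N m (2 N at lever_grip).
- stopcock_axis (a point): Point on the stopcock's vertical turning axis, at the lever's mid height (99 mm above the bench). Its x and y axes are the station's and do not turn with the lever; the pipe runs along y.
- lever_grip (a point): Point on the grey stopcock lever 65 mm out from its axis, half-way up. The lever is a level bar 87 mm long from the axis, 12 mm wide, 18 mm high (90 to 108 mm above the bench), free all round; pinch it from above across its width. The pipe under it tops out at 44 mm. At joint value q the lever points along the station's -x turned counter-clockwise by q.
- holder_rim (a point): Centre of the top rim of the grey round filter holder, fixed on the station, 50 mm above the bench; z up, x and y the station's; 155 mm along +y from stopcock_axis. Outside diameter 64 mm, bore 51 mm. A round steel plate on a spring lies in the bore, its top 16 mm below the rim.
- clip_tips (a point): Point on the holder's axis, 8 mm above its rim, level with the hook tips of its four grey sprung clips (at 45 degrees to the station's axes, 14 mm wide). The tips lie on a circle of 64 mm diameter; the slanted lead-in opens to 76 mm, 10 mm higher. Clip tops are 69 mm above the bench. Pushing the cover in, the force climbs to about 9 to 15 N, eases, then drops suddenly as the hooks close over its rim.
- support (a joint): How far the sprung plate in the holder is pressed down, in m: 0 = free, 0.0025 = about 10 N (4 N per mm). The cover's underside meets it 16 mm below the holder rim, just as the clips snap over the cover's rim; pushing on presses the plate up to 4 mm, where the cover's rim meets the holder rim.
- cover_mid (a point): The larger white filter cover: point on its centre line half-way up (34 mm above its underside); z up along the neck. Round: yaw does not matter. From below: plug 48 mm diameter, 20 mm high (foot tapered to 40 mm over 5 mm), thin rim 68 mm diameter, 20 to 23 mm up, and a round neck 20 mm diameter from 23 to 68 mm up, where it is gripped. 50 to 100 g. Stands left or right of the station.
- small_cover_mid (a point): A smaller white cover of the same form that belongs elsewhere (rim 46 mm, neck 14 mm diameter, 68 mm high); this point is its centre, 34 mm up. It stands on the other side of the station from the large cover. Leave it alone.
- bottle: Bystander: white plastic bottle, 80 mm diameter, 150 mm high; origin at the centre of its underside.
- jar: Bystander: amber jar, 60 mm diameter, 85 mm high; origin at the centre of its underside.
- beaker: Bystander: clear glass beaker, 66 mm diameter, 75 mm high, between the robot and the station; origin at the centre of its underside.
- tip_box: Bystander: pipette-tip box with clear lid, 87 x 122 x 85 mm; origin at the centre of its underside.
- tube_rack: Bystander: tube rack, 75 x 170 mm, 73 mm high with its tubes; origin at the centre of its underside.
- marker: Bystander: grey marker pen lying on the bench, 130 mm long along its x, 14 mm high; origin on the bench under its middle.
- cover: The larger white cover itself (see point cover_mid); origin at the centre of its underside.
Not all that is in view belongs to the job. Leave any black, brown or turquoise look-alike of the cover alone.

How it is judged (in metres and radians):
On the way, in this order (a step that is already met when the one before it is completed fails the run):
1. the stopcock is turned to its closed stop (value of joint stopcock below 0.1 rad and not (z of cover_mid in the frame of holder_rim below 0.0183 m and horizontal distance between cover_mid and holder_rim below 0.005 m and angle between the z axis of cover_mid and the z axis of holder_rim, either way round below 0.08 rad)), for 0.2 s.
2. the large cover is snapped under the clips of the holder (z of cover_mid in the frame of holder_rim below 0.0183 m and horizontal distance between cover_mid and holder_rim below 0.005 m and angle between the z axis of cover_mid and the z axis of holder_rim, either way round below 0.08 rad and value of joint stopcock below 0.12 rad), for 0.1 s.
At the end, for the whole second after the job is handed in: Stopcock within 0.12 rad of closed; large cover under the clips (centre under 18.3 mm above the holder rim, within 5 mm of its axis, upright within 0.08 rad), touched by the robot with over 3 N and pressing the support plate down over 1.25 mm (5 N) all through the last second (all of step 2 and value of joint support above 0.00125 m and contact force between any of the fingers, the arm and cover above 3 N); the arm keeps its last pose, push and grip.
It fails at once if another thing on the bench is moved more than 40 mm (distance of any of bottle, jar, beaker, tip_box, tube_rack, marker, small_cover_mid from where it was at the start of the episode above 0.04 m).
It fails at once if another thing on the bench is tipped over (angle between any of bottle, jar, beaker, tip_box, tube_rack, marker, small_cover_mid's own z axis and vertical above 0.5 rad).
It also fails if it takes over 72 s, if anything falls off the work surface, if the arm or the gripper's body presses on something with over 40 N, if the wrist force passes 120 N, or if a joint passes its speed limit or range.

## Working session

There is one attempt and no reset: what is moved stays moved. The work goes in short steps, Python scripts to look and compute and a tool call to move; the robot and the scene stay as the last step left them, time stands still between calls to the robot, and variables do not carry over. Pictures are saved under pics/ and viewed, about 8 in all and at most 12, crops included, and the job is handed in when it is done.

Besides the shell and the picture viewer there is one more tool, called after ">>>" as name(argument=value, ...), one argument or row to a line, values as JSON. drive_tool: Moves the arm, as the interface text tells. Its arguments: {"type":"object","properties":{"motion":{"type":"array"},"grip":{"type":"number"}},"required":["motion"]}

```bash
mkdir -p pics
python3 - <<'E'
from bench import arm
import cv2
for n in("side","top"):
    cv2.imwrite(f"pics/{n}0.png",arm.get_image(n)[:,:,::-1]); print(n,arm.calibration(n))
print(arm.read_state(),arm.pinch_z)
E
```

```text
side {'K': array([[398.0463647 ,   0.        , 291.12014856],
       [  0.        , 398.0463647 , 211.07324815],
       [  0.        ,   0.        ,   1.        ]]), 'eye': array([ 83.12293402, 561.17576015, 759.94461828]), 'attitude': array([-0.130937  ,  0.38939025,  0.85650403, -0.31246054])}
top {'K': array([[501.2117704 ,   0.        , 280.93521013],
       [  0.        , 501.2117704 , 213.65173319],
       [  0.        ,   0.        ,   1.        ]]), 'eye': array([4.22011067e+02, 1.18483101e+00, 1.48220286e+03]), 'attitude': array([-0.02507869,  0.03414392,  0.71241459, -0.70047891])}
{'clock': 0.1, 'joints': array([-9.43370563e-01,  3.85458148e-01,  6.74149025e-03, -4.46305690e-04,
       -1.19396301e+00, -2.58610276e-01]), 'joint_vel': array([-9.12163776e-05, -2.55216472e-03,  2.23715748e-03,  2.05730812e-03,
        4.72870291e-04, -4.42085357e-04]), 'joint_efforts': array([-2.19789981e-03, -3.93316698e+01,  1.88928330e+01,  4.19796333e+00,
       -2.56633379e-03,  2.52903298e-06]), 'position': array([ 225.15528966, -582.47431531,  230.33404311]), 'ee_rot': array([-0.12893645,  0.69528107,  0.13026535,  0.69497522]), 'contact_force': array([-0.12903886,  1.10680386, -0.38530876]), 'wrist_torque': array([-0.00881914, -0.03772601, -0.01582049]), 'gripper_width': 85.6124266192779} 18.700000000000003
```

View pics/top0.png

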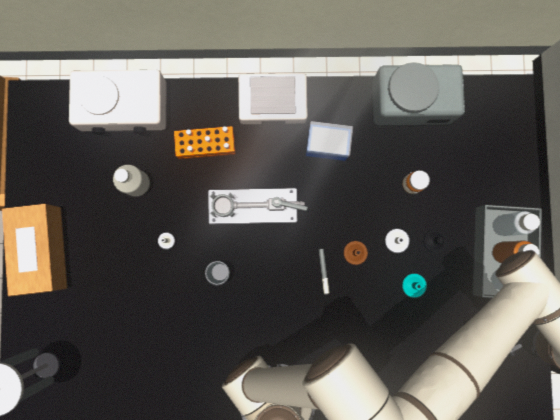

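View pics/side0.png

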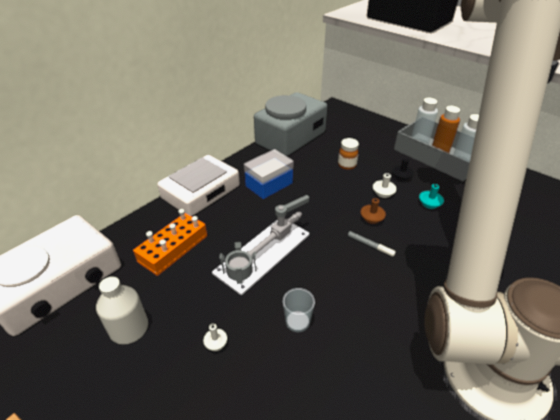

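Top view: the white cover on the right, at (397,240), has the larger rim. The white one at (166,240) is smaller. Look-alikes are brown (355,252), black (436,240) and turquoise (414,286). The station's holder is at (223,205) and its lever at about (275..305,204), pointing to -y (open). I'll measure these and take one close crop.

```bash
cat > h.py <<'E'
import numpy as np, cv2
from bench import arm
from scipy.spatial.transform import Rotation as R
def ray(n,u,v):
    c=arm.calibration(n);K=c["K"];d=np.linalg.solve(K,[u,v,1.]);d=d*[1,-1,-1]
    return c["eye"],R.from_quat(c["attitude"]).apply(d)
def onz(n,u,v,z):
    e,d=ray(n,u,v);return e+d*(z-e[2])/d[2]
def px(n,p):
    c=arm.calibration(n);q=R.from_quat(c["attitude"]).inv().apply(np.array(p)-c["eye"])*[1,-1,-1];q=c["K"]@q;return q[:2]/q[2]
E
python3 - <<'E'
from h import *
t=cv2.imread("pics/top0.png");s=cv2.imread("pics/side0.png")
def blob(im,u,v,r,th):
    m=np.zeros(im.shape[:2],np.uint8);m[v-r:v+r,u-r:u+r]=1
    m*=(im.min(2)>th).astype(np.uint8)
    c=max(cv2.findContours(m,0,2)[0],key=cv2.contourArea);return c
for n,im,L in(("top",t,[(397,240),(166,240)]),("side",s,[(384,185),(214,337)])):
    for u,v in L:
        c=blob(im,u,v,22,90);(x,y),r=cv2.minEnclosingCircle(c)
        print(n,(x,y),r,cv2.boundingRect(c),onz(n,x,y,21.5))
# white plate
m=(t.min(2)>110).astype(np.uint8);mm=np.zeros_like(m);mm[180:230,200:305]=m[180:230,200:305]
c=max(cv2.findContours(mm,0,2)[0],key=cv2.contourArea);r=cv2.minAreaRect(c);print(r,[onz("top",*p,8)[:2] for p in cv2.boxPoints(r)])
a=cv2.resize(t[175:235,195:315],None,fx=5,fy=5,interpolation=2)
b=cv2.resize(s[185:295,205:325],None,fx=2.5,fy=2.5,interpolation=2)
d=cv2.resize(t[210:270,367:427],None,fx=4.583,fy=4.583,interpolation=2)
bd=np.hstack([b,d[:275]]);bd=np.pad(bd,((0,0),(0,600-bd.shape[1]),(0,0)))
cv2.imwrite("pics/c1.png",np.vstack([a,bd]))
E
```

```text
top (396.8333435058594, 240.3333282470703) 12.388480186462402 (385, 229, 25, 24) [ 460.79956446 -355.66596813   21.5       ]
top (165.75, 240.25) 8.55141544342041 (158, 232, 17, 17) [472.50170204 317.17321304  21.5       ]
side (384.45770263671875, 185.0945281982422) 12.60269832611084 (372, 173, 25, 24) [ 465.30446288 -369.09518769   21.5       ]
side (213.69287109375, 336.94805908203125) 13.464503288269043 (203, 324, 25, 27) [476.05826057 313.65827999  21.5       ]
((255.96168518066406, 205.6232147216797), (34.46221160888672, 96.16364288330078), 88.83085632324219) [array([621.27188052, 197.07823858]), array([622.6408878 , -87.64566614]), array([520.19579071, -87.54838228]), array([519.10609002, 195.53999524])]
```

View pics/c1.png

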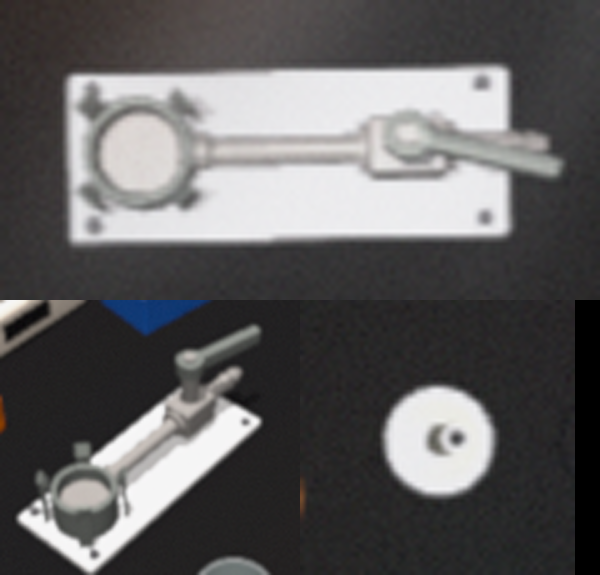

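The crop confirms the choice: the large rim is at (397,240). The holder ring centre is near (222.8,205.0), the lever hub near (276.6,202) and the lever tip near (306,208).

Run:
```python
from h import *
t=cv2.imread("pics/top0.png")
a=cv2.resize(t[175:235,195:315],None,fx=5,fy=5,interpolation=2);g=cv2.cvtColor(a,6)
for rr in((36,46),(48,58)):
    c=cv2.HoughCircles(g[:, :300],cv2.HOUGH_GRADIENT_ALT,1,20,param1=80,param2=0.3,minRadius=rr[0],maxRadius=rr[1]);print(rr,c)
f=lambda x,y:(195+(x+.5)/5-.5,175+(y+.5)/5-.5)
H=onz("top",*f(141,152),50);P=onz("top",*f(139.5,152),34)
print("holder",H,"plate",P)
A=onz("top",*f(410,137),112);T=onz("top",*f(560,168),108)
print("axis",A,"tip",T,np.linalg.norm(T-A),np.degrees(np.arctan2(*(T-A)[[1,0]])),"sep",A-H,np.linalg.norm((A-H)[:2]))
for n,p in(("side",H),("side",A),("side",T),("side",[460.8,-355.7,0]),("side",[460.8,-355.7,68]),("top",[460.8,-355.7,68])):print(px(n,p))
```

```text
(36, 46) [[[141.      156.       40.62931]]]
(48, 58) [[[139.       155.        52.502518]]]
holder [569.75519033 148.0411812   50.        ] plate [571.41978099 150.5505014   34.        ]
axis [569.25804351  -6.0440456  112.        ] tip [551.17890268 -88.44150195 108.        ] 84.452330616428 -102.3753795629752 sep [  -0.49714682 -154.0852268    62.        ] 154.0860288047371
[238.08942157 259.20291437]
[280.87739646 207.09949056]
[306.92004395 195.48960821]
[382.33682589 193.29033118]
[386.28411454 175.30540992]
[400.83347271 239.82743002]
```

```bash
cat >> h.py <<'E'
def plan(p,yaw=None):
    """tool-frame shift to TCP target p, with jaw axis (tool y, mod 180) at yaw deg reached first by the printed spin"""
    s=arm.read_state();r=R.from_quat(s["ee_rot"]);M=r.as_matrix()
    y0=np.degrees(np.arctan2(M[1,1],M[0,1]));sp=0
    if yaw is not None:
        d=(yaw-y0+90)%180-90;sp=-d   # tool x is down
    N=M@R.from_euler("x",sp,degrees=True).as_matrix()
    print("pos",s["position"].round(1),"jaw yaw",y0.round(1),"tilt",np.degrees(np.arccos(-M[2,0])).round(2),"q6",s["joints"][5].round(2),"spin",round(sp,1),"then shift",(N.T@(np.array(p)-s["position"])).round(1),"F",s["contact_force"].round(1),"t",s["clock"])
    return M
E
python3 - <<'E'
from h import *
a=np.radians(257.6);A=np.array([569.3,-6.5])
p=A+65*np.array([np.cos(a),np.sin(a)]);print(p)
print(plan([*p,160],167.6))
E
```

```text
[555.34220373 -69.98369809]
pos [ 225.2 -582.5  230.3] jaw yaw 111.1 tilt 0.11 q6 -0.26 spin -56.5 then shift [  71.  -212.5  571.3] F [-0.1  1.1 -0.4] t 0.1
[[-7.69666383e-04 -3.60356527e-01  9.32814334e-01]
 [ 1.76823901e-03  9.32812661e-01  3.60357340e-01]
 [-9.99998140e-01  1.92679363e-03 -8.07580770e-05]]
```

>>> drive_tool(
  motion=[
    [0, 0, 0, -7],
    [0, 0, 0, -7],
    [0, 0, 0, -7],
    [0, 0, 0, -7],
    [0, 0, 0, -7],
    [0, 0, 0, -7],
    [0, 0, 0, -7],
    [0, 0, 0, -7],
  ],
  grip=50,
)

```text
clock: 0.77
position: [225.2, -582.6, 230.6]
ee_rot: [-0.442, 0.551, 0.443, 0.552]
contact_force: [0.2, -0.3, 0.5]
gripper_width: 50.5
```

>>> drive_tool(
  motion=[
    [0, -10, 28, 0],
    [0, -10, 28, 0],
    [0, -10, 28, 0],
    [0, -10, 28, 0],
    [0, -10, 28, 0],
    [0, -10, 28, 0],
    [0, -10, 28, 0],
    [0, -10, 28, 0],
    [0, -10, 28, 0],
    [0, -10, 28, 0],
  ],
)

```text
clock: 1.6
position: [385.5, -330.7, 231.0]
ee_rot: [-0.441, 0.553, 0.441, 0.553]
contact_force: [0.9, 0.3, -0.2]
gripper_width: 50.2
```

>>> drive_tool(
  motion=[
    [3, -11, 29, 0],
    [3, -11, 29, 0],
    [3, -11, 29, 0],
    [3, -11, 29, 0],
    [3, -11, 29, 0],
    [3, -11, 29, 0],
    [3, -11, 29, 0],
    [3, -11, 29, 0],
    [3, -11, 29, 0],
    [3, -11, 29, 0],
  ],
)

```text
clock: 2.43
position: [557.3, -72.5, 200.8]
ee_rot: [-0.441, 0.553, 0.441, 0.553]
contact_force: [0.2, -0.9, -0.8]
gripper_width: 50.1
```

Run:
```python
from h import *
cv2.imwrite("pics/s2.png",cv2.resize(arm.get_image("side")[120:260,205:385,::-1],None,fx=4,fy=4,interpolation=2))
plan([555.3,-70,80],167.6)
```

```text
pos [560.4 -69.2 199.9] jaw yaw 167.3 tilt 0.06 q6 -0.38 spin -0.3 then shift [119.9   4.9  -1.9] F [ 3.3  1.4 -0.2] t 2.4833
```

View pics/s2.png

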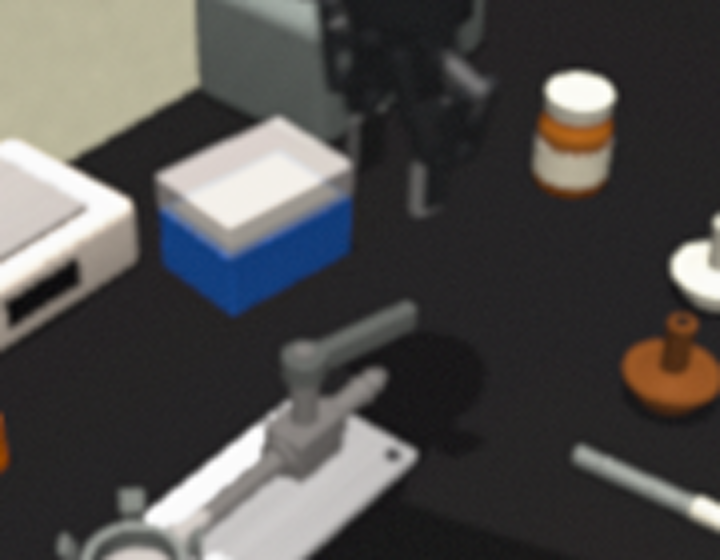

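The gripper hangs over the lever, its fingers at about (420,210) above the tip at (410,315). I'll descend and pinch.

>>> drive_tool(
  motion=[
    [15, 1, 0, 0],
    [15, 1, 0, 0],
    [15, 1, -1, 0],
    [15, 1, -1, 0],
    [15, 1, 0, 0],
    [15, 0, 0, 0],
    [15, 0, 0, 0],
    [15, 0, 0, 0],
    [0, 0, 0, 0],
    [0, 0, 0, 0],
  ],
)

```text
clock: 3.32
position: [551.0, -75.1, 80.6]
ee_rot: [-0.44, 0.554, 0.441, 0.552]
contact_force: [0.9, -0.1, 0.2]
gripper_width: 50.1
```

>>> drive_tool(
  motion=[
    [0, 0, 0, 0],
    [0, 0, 0, 0],
    [0, 0, 0, 0],
    [0, 0, 0, 0],
    [0, 0, 0, 0],
    [0, 0, 0, 0],
    [0, 0, 0, 0],
    [0, 0, 0, 0],
  ],
  grip=0,
)

```text
clock: 3.98
position: [553.3, -75.1, 82.4]
ee_rot: [-0.442, 0.552, 0.44, 0.554]
contact_force: [4.3, -3.6, 2.7]
gripper_width: 10.9
```

Run:
```python
from h import *
s=arm.read_state();print(s["gripper_width"])
M=plan([555.3,-70,80],167.6);print(M.round(2))
r=np.linalg.norm(s["position"][:2]-[569.3,-6.5]);print(r)
```

```text
10.91854875182019
pos [553.3 -75.1  82.4] jaw yaw 167.1 tilt 0.22 q6 -0.38 spin -0.5 then shift [ 2.4 -0.8  5.4] F [ 4.3 -3.6  2.7] t 3.9833
[[ 0.   -0.97  0.22]
 [-0.    0.22  0.97]
 [-1.   -0.    0.  ]]
70.42002689536541
```

>>> drive_tool(
  motion=[
    [0, 7.4, 0.4, 6],
    [0, 7.4, 0.4, 6],
    [0, 7.4, 0.4, 6],
    [0, 7.4, 0.4, 6],
    [0, 7.4, 0.4, 6],
    [0, 7.4, 0.4, 6],
    [0, 7.4, 0.4, 6],
    [0, 7.4, 0.4, 6],
    [0, 7.4, 0.4, 6],
    [0, 7.4, 0.4, 6],
  ],
)

```text
clock: 4.82
position: [501.7, -25.9, 82.4]
ee_rot: [-0.104, 0.698, 0.104, 0.701]
contact_force: [5.6, -1.5, 3.2]
gripper_width: 10.7
```

>>> drive_tool(
  motion=[
    [0, 7.4, 0.4, 6],
    [0, 7.4, 0.4, 6],
    [0, 4.9, 0.2, 4],
    [0, 0, 0, 0],
    [0, 0, 0, 0],
    [0, 0, 0, 0],
  ],
)

```text
clock: 5.32
position: [498.7, -6.5, 82.3]
ee_rot: [-0.007, 0.706, 0.008, 0.709]
contact_force: [4.8, -0.3, 4.7]
gripper_width: 11.0
```

Run:
```python
from h import *
s=arm.read_state();print(s["gripper_width"],s["wrist_torque"])
M=plan([569.3-70,-6.5,82],90)
d=s["position"][:2]-[569.3,-6.5];print(np.degrees(np.arctan2(d[1],d[0])),np.linalg.norm(d))
```

```text
10.968004879891948 [ 0.01345265 -1.38107951 -0.15899765]
pos [498.7  -6.5  82.3] jaw yaw 91.2 tilt 0.26 q6 -1.86 spin 1.2 then shift [ 0.3 -0.   0.6] F [ 4.8 -0.3  4.7] t 5.3167
179.96055052963072 70.56686605217547
```

>>> drive_tool(
  motion=[
    [0, 2.5, 0.1, 2],
    [0, 2.5, 0.1, 2],
    [0, 2.5, 0.1, 1],
    [0, 0, 0, 0],
    [0, 0, 0, 0],
    [0, 0, 0, 0],
    [0, 0, 0, 0],
    [0, 0, 0, 0],
  ],
)

```text
clock: 5.98
position: [498.7, -4.0, 82.4]
ee_rot: [0.018, 0.706, -0.023, 0.707]
contact_force: [10.2, -24.1, 2.7]
gripper_width: 10.9
```

Reaction rose to 24 N with the TCP stuck, so the stop is reached. I'll relieve the push, release and lift.

>>> drive_tool(
  motion=[
    [0, -2, 0, 0],
    [0, -2, 0, 0],
    [0, 0, 0, 0],
    [0, 0, 0, 0],
  ],
)

```text
clock: 6.32
position: [498.7, -4.9, 82.4]
ee_rot: [0.02, 0.706, -0.022, 0.708]
contact_force: [6.9, -8.2, 1.9]
gripper_width: 10.9
```

>>> drive_tool(
  motion=[
    [0, 0, 0, 0],
    [0, 0, 0, 0],
    [0, 0, 0, 0],
    [0, 0, 0, 0],
    [0, 0, 0, 0],
    [0, 0, 0, 0],
  ],
  grip=50,
)

```text
clock: 6.82
position: [496.3, -3.7, 81.0]
ee_rot: [0.024, 0.707, -0.024, 0.706]
contact_force: [-0.2, 0.2, -0.1]
gripper_width: 50.0
```

>>> drive_tool(
  motion=[
    [-15, 0, 0, 0],
    [-20, 0, 0, 0],
    [-20, 0, 0, 0],
    [-20, 0, 0, 0],
    [-20, 0, 0, 0],
    [-20, 0, 0, 0],
    [-5, 0, 0, 0],
    [0, 0, 0, 0],
  ],
)

```text
clock: 7.48
position: [497.6, -3.4, 202.8]
ee_rot: [0.024, 0.706, -0.023, 0.708]
contact_force: [0.2, -0.0, -0.8]
gripper_width: 49.8
```

Run:
```python
from h import *
plan([460.8,-355.7,110],45)
plan([460.8,-355.7,110],90)
```

```text
pos [497.6  -3.4 202.8] jaw yaw 86.1 tilt 0.2 q6 -1.96 spin 41.1 then shift [  92.2 -275.5  223. ] F [ 0.2 -0.  -0.8] t 7.4833
pos [497.6  -3.4 202.8] jaw yaw 86.1 tilt 0.2 q6 -1.96 spin -3.9 then shift [  92.2 -352.4  -37.1] F [ 0.2 -0.  -0.8] t 7.4833
```

>>> drive_tool(
  motion=[
    [0, 0, 0, -4],
    [0, -35, -4, 0],
    [0, -35, -4, 0],
    [0, -35, -4, 0],
    [0, -35, -4, 0],
    [0, -35, -4, 0],
    [0, -35, -4, 0],
    [0, -35, -4, 0],
    [0, -35, -4, 0],
    [0, -35, -4, 0],
  ],
)

```text
clock: 8.32
position: [460.3, -319.9, 199.3]
ee_rot: [-0.0, 0.708, 0.001, 0.706]
contact_force: [0.9, 0.7, -0.9]
gripper_width: 50.2
```

>>> drive_tool(
  motion=[
    [10, -35, 0, 0],
    [20, 0, 0, 0],
    [20, 0, 0, 0],
    [20, 0, 0, 0],
    [10, 0, 0, 0],
    [0, 0, 0, 0],
    [0, 0, 0, 0],
  ],
)

```text
clock: 8.9
position: [461.5, -353.6, 120.5]
ee_rot: [-0.001, 0.708, 0.001, 0.706]
contact_force: [0.0, -0.1, 0.5]
gripper_width: 50.1
```

Run:
```python
from h import *
plan([460.8,-355.7,33],90)
t=cv2.resize(arm.get_image("top")[190:290,330:450,::-1],None,fx=3,fy=3,interpolation=2)
im=arm.get_image("side")[:,:,::-1];cv2.imwrite("pics/full3.png",im)
s=cv2.resize(im[130:230,320:440],None,fx=3,fy=3,interpolation=2)
l=cv2.resize(im[185:285,205:325],None,fx=3,fy=3,interpolation=2)
cv2.imwrite("pics/c3.png",np.vstack([np.hstack([t,s]),np.hstack([l,l*0])]))
```

```text
pos [ 461.5 -353.6  120.5] jaw yaw 90.2 tilt 0.12 q6 -1.19 spin 0.2 then shift [87.5 -2.2 -0.5] F [ 0.  -0.1  0.5] t 8.9
```

View pics/c3.png

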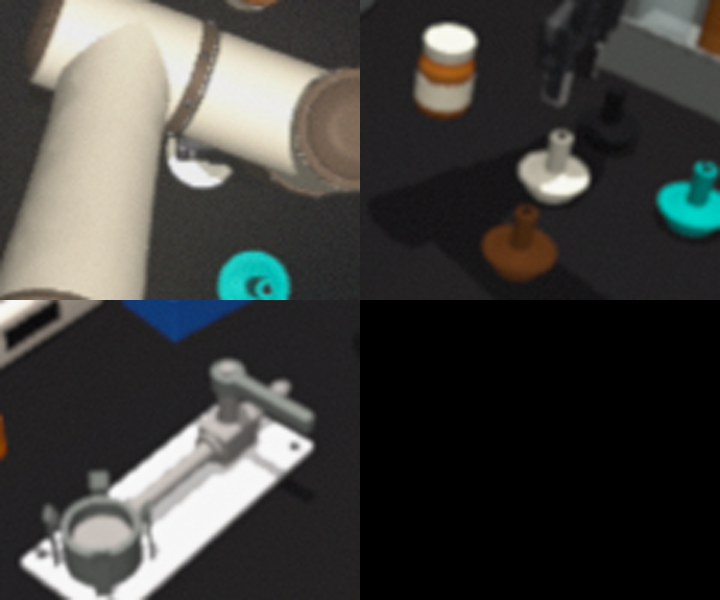

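The lever now stands square across the pipe, from the hub at (228,375) to its tip at (305,418) in the crop. The gripper hangs over the white cover, whose neck is at (560,145). I'll descend and grip the neck.

>>> drive_tool(
  motion=[
    [12, -1, 0, 0],
    [15, -1, 0, 0],
    [15, 0, 0, 0],
    [15, 0, 0, 0],
    [15, 0, 0, 0],
    [10, 0, 0, 0],
    [5, 0, 0, 0],
    [0, 0, 0, 0],
    [0, 0, 0, 0],
  ],
)

```text
clock: 9.75
position: [462.4, -356.0, 35.1]
ee_rot: [-0.001, 0.707, 0.001, 0.708]
contact_force: [-0.4, -0.5, 0.2]
gripper_width: 50.1
```

>>> drive_tool(
  motion=[
    [0, 0, 0, 0],
    [0, 0, 0, 0],
    [0, 0, 0, 0],
    [0, 0, 0, 0],
    [0, 0, 0, 0],
    [0, 0, 0, 0],
    [0, 0, 0, 0],
    [0, 0, 0, 0],
  ],
  grip=0,
)

```text
clock: 10.42
position: [462.4, -356.1, 35.2]
ee_rot: [-0.001, 0.707, 0.001, 0.708]
contact_force: [-1.3, 1.6, 5.4]
gripper_width: 18.6
```

>>> drive_tool(
  motion=[
    [-5, 0, 0, 0],
    [-15, 0, 0, 0],
    [-20, 0, 0, 0],
    [-20, 0, 0, 0],
    [-20, 0, 0, 0],
    [-20, 0, 0, 0],
    [0, 0, 0, 0],
    [0, 0, 0, 0],
  ],
)

```text
clock: 11.08
position: [461.9, -355.7, 134.8]
ee_rot: [-0.001, 0.707, 0.001, 0.708]
contact_force: [-0.3, 0.1, -2.1]
gripper_width: 18.4
```

Run:
```python
from h import *
plan([569.8,150,133],90)
im=arm.get_image("side")[:,:,::-1]
cv2.imwrite("pics/c4.png",cv2.resize(im[90:230,320:440],None,fx=4,fy=4,interpolation=2))
```

```text
pos [ 461.9 -355.7  134.8] jaw yaw 90.1 tilt 0.09 q6 -1.19 spin 0.1 then shift [  2.  505.7 107.9] F [-0.3  0.1 -2.1] t 11.0833
```

View pics/c4.png

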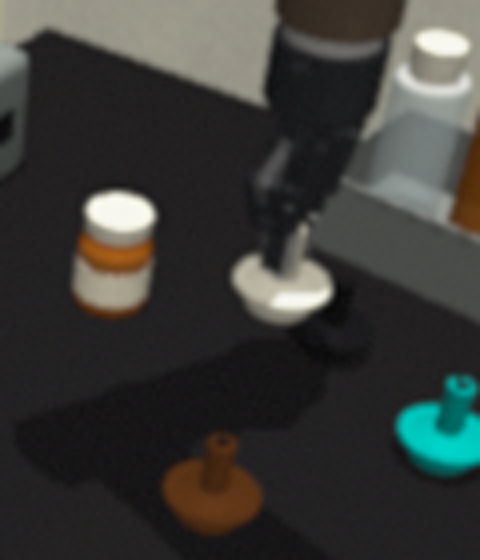

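The cover is held upright, its rim at about (283,285) in the crop. I'll raise it clear of the lever and carry it to the holder.

>>> drive_tool(
  motion=[
    [-20, 0, 0, 0],
    [-30, 0, 0, 0],
    [-30, 0, 0, 0],
    [0, 20, 4, 0],
    [0, 33, 7, 0],
    [0, 33, 7, 0],
    [0, 33, 7, 0],
    [0, 33, 7, 0],
    [0, 33, 7, 0],
    [0, 33, 7, 0],
  ],
)

```text
clock: 11.97
position: [506.2, -136.0, 212.3]
ee_rot: [-0.0, 0.709, 0.001, 0.706]
contact_force: [0.2, -0.4, -1.6]
gripper_width: 18.5
```

>>> drive_tool(
  motion=[
    [0, 33, 7, 0],
    [0, 33, 7, 0],
    [0, 33, 7, 0],
    [0, 33, 7, 0],
    [0, 33, 7, 0],
    [0, 33, 7, 0],
    [0, 33, 7, 0],
    [0, 33, 7, 0],
    [0, 15, 4, 0],
    [0, 0, 0, 0],
  ],
)

```text
clock: 12.8
position: [566.5, 144.2, 211.9]
ee_rot: [-0.002, 0.708, 0.002, 0.706]
contact_force: [0.6, 0.2, -1.0]
gripper_width: 18.2
```

Run:
```python
from h import *
plan([570,149,118],90)
```

```text
pos [566.5 144.2 211.9] jaw yaw 90.3 tilt 0.19 q6 -2.09 spin 0.3 then shift [93.9  4.9  3.8] F [ 0.6  0.2 -1. ] t 12.8
```

>>> drive_tool(
  motion=[
    [0, 3, 2, 0],
    [20, 1, 1, 0],
    [20, 0, 0, 0],
    [20, 0, 0, 0],
    [20, 0, 0, 0],
    [14, 0, 0, 0],
    [0, 0, 0, 0],
    [0, 0, 0, 0],
    [0, 0, 0, 0],
  ],
)

```text
clock: 13.55
position: [570.2, 144.9, 121.2]
ee_rot: [-0.001, 0.707, 0.001, 0.708]
contact_force: [0.3, -0.2, -1.1]
gripper_width: 18.6
```

Run:
```python
from h import *
plan([570,149,118],90)
im=arm.get_image("side")[:,:,::-1];cv2.imwrite("pics/side5.png",im)
c=im[205:285,195:295];cv2.imwrite("pics/c5.png",cv2.resize(c,None,fx=6,fy=6,interpolation=2))
p=arm.read_state()["position"]
for n,q in(("rim",p+[-1,0,-35+21.5]),("foot",p+[-1,0,-35]),("holder",[569,149,50]),("hold58",[569,149,58])):print(n,(px("side",q)-[195,205])*6)
```

```text
pos [570.2 144.9 121.2] jaw yaw 90.1 tilt 0.07 q6 -2.09 spin 0.1 then shift [ 3.2  4.1 -0.2] F [ 0.3 -0.2 -1.1] t 13.55
rim [253.91143589 218.69146362]
foot [257.85946517 257.79717152]
holder [258.15249746 327.5545205 ]
hold58 [256.73354599 313.87921275]
```

View pics/c5.png

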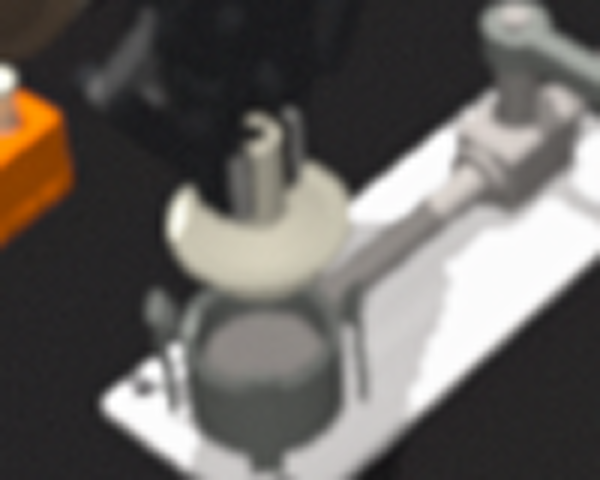

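The cover's rim is at about (259,225) over the holder ring at about (266,340) in the crop. I'll quantify the alignment from the edges.

Run:
```python
from h import *
c=cv2.resize(cv2.imread("pics/side5.png")[205:285,195:295],None,fx=6,fy=6,interpolation=2)
g=cv2.GaussianBlur(cv2.cvtColor(c,6),(9,9),0).astype(float)
gx=np.gradient(g,axis=1)
for r in(380,390,400,410,420):
    print(r,"wall",150+gx[r,150:230].argmin(),310+gx[r,310:370].argmax(),"mid",(150+gx[r,150:230].argmin()+310+gx[r,310:370].argmax())/2)
for r in(200,210,220,230,240):
    m=np.abs(gx[r]);print(r,"rim",140+gx[r,140:220].argmax(),330+m[330:375].argmax())
f=lambda q:(px("side",q)-[195,205])*6
for z in(10,20,30,40,50):print(z,f([569,149,z]))
o=np.array([569,149,50.]);print("du/dx",(f(o+[1,0,0])-f(o)),"du/dy",(f(o+[0,1,0])-f(o)))
# silhouette points of rim circle / cylinder predicted
th=np.linspace(0,2*np.pi,400);p=np.array([570.2,144.9,121.2])
for n,cx,R_ in(("rim",p+[-1,0,-13.5],34),("cyl50",o,32),("cyl30",o-[0,0,20],32)):
    q=np.array([f(cx+R_*np.array([np.cos(a),np.sin(a),0])) for a in th]);print(n,q.min(0),q.max(0),(q.min(0)+q.max(0))/2)
m=(g>95).astype(np.uint8)*0
hsv=cv2.cvtColor(c,40);w=((g>120)).astype(np.uint8);w[300:]=0;w[:150]=0;w[:,:150]=0;w[:,358:]=0
k=max(cv2.findContours(w,0,2)[0],key=cv2.contourArea);print(cv2.boundingRect(k))
```

```text
380 wall 186 343 mid 264.5
390 wall 164 344 mid 254.0
400 wall 167 343 mid 255.0
410 wall 192 339 mid 265.5
420 wall 193 334 mid 263.5
200 rim 171 356
210 rim 170 349
220 rim 167 349
230 rim 166 374
240 rim 169 369
10 [265.01352765 393.67848722]
20 [263.33383093 377.49021712]
30 [261.63075694 361.07664587]
40 [259.90381422 344.43303703]
50 [258.15249746 327.5545205 ]
du/dx [-1.80054707 -1.2467228 ] du/dy [-1.82091496  1.45825262]
rim [164.10305833 156.1573435 ] [345.20949913 285.74905416] [254.65627873 220.95319883]
cyl50 [175.94290147 267.6983108 ] [339.87660774 390.54546678] [257.9097546  329.12188879]
cyl30 [180.58215885 301.21004741] [342.21220753 424.03352856] [261.39718319 362.62178798]
(166, 150, 192, 150)
```

Cover and holder show the same image offset (about +3 px in the 6x crop), so the target (570,149) holds. I'll move +4 mm in y and lower the cover.

>>> drive_tool(
  motion=[
    [0, 2, 0, 0],
    [0, 2, 0, 0],
    [6, 0, 0, 0],
    [8, 0, 0, 0],
    [8, 0, 0, 0],
    [6, 0, 0, 0],
    [4, 0, 0, 0],
    [0, 0, 0, 0],
    [0, 0, 0, 0],
  ],
)

```text
clock: 14.35
position: [569.5, 149.4, 87.8]
ee_rot: [-0.001, 0.707, 0.001, 0.707]
contact_force: [-0.2, 0.2, -1.1]
gripper_width: 18.6
```

>>> drive_tool(
  motion=[
    [2, 0, 0, 0],
    [2, 0, 0, 0],
    [2, 0, 0, 0],
    [2, 0, 0, 0],
    [0, 0, 0, 0],
    [0, 0, 0, 0],
  ],
)

```text
clock: 14.85
position: [570.2, 149.6, 80.6]
ee_rot: [-0.001, 0.707, 0.001, 0.708]
contact_force: [0.8, -0.2, 0.5]
gripper_width: 18.4
```

>>> drive_tool(
  motion=[
    [1.5, 0, 0, 0],
    [1.5, 0, 0, 0],
    [1.5, 0, 0, 0],
    [0, 0, 0, 0],
    [0, 0, 0, 0],
  ],
)

```text
clock: 15.27
position: [570.7, 149.8, 76.3]
ee_rot: [-0.001, 0.706, 0.001, 0.708]
contact_force: [4.1, 0.2, 1.2]
gripper_width: 18.6
```

>>> drive_tool(
  motion=[
    [1, 0, 0, 0],
    [1, 0, 0, 0],
    [1, 0, 0, 0],
    [0, 0, 0, 0],
    [0, 0, 0, 0],
  ],
)

```text
clock: 15.68
position: [570.9, 149.9, 74.4]
ee_rot: [-0.001, 0.706, 0.001, 0.708]
contact_force: [3.3, -1.1, 7.8]
gripper_width: 18.5
```

>>> drive_tool(
  motion=[
    [1, 0, 0.5, 0],
    [1, 0, 0.5, 0],
    [1, 0, 0, 0],
    [0, 0, 0, 0],
    [0, 0, 0, 0],
  ],
)

```text
clock: 16.1
position: [570.8, 149.8, 69.4]
ee_rot: [-0.0, 0.707, 0.001, 0.707]
contact_force: [3.8, 1.2, -0.4]
gripper_width: 18.6
```

>>> drive_tool(
  motion=[
    [1, 0, 0, 0],
    [0.5, 0, 0, 0],
    [0, 0, 0, 0],
    [0, 0, 0, 0],
  ],
)

```text
clock: 16.43
position: [570.9, 149.7, 68.5]
ee_rot: [-0.001, 0.707, 0.001, 0.707]
contact_force: [3.5, 1.5, 2.4]
gripper_width: 18.4
```

The force dropped suddenly at TCP z of about 69.4, which is where the snap was predicted. Next I'll press the plate.

>>> drive_tool(
  motion=[
    [1, 0, 0, 0],
    [1, 0, 0, 0],
    [0.5, 0, 0, 0],
    [0, 0, 0, 0],
    [0, 0, 0, 0],
    [0, 0, 0, 0],
  ],
)

```text
clock: 16.93
position: [570.9, 149.7, 66.9]
ee_rot: [-0.001, 0.707, 0.001, 0.708]
contact_force: [0.8, 0.1, 6.0]
gripper_width: 18.6
```

>>> drive_tool(
  motion=[
    [0.8, 0, 0, 0],
    [0.7, 0, 0, 0],
    [0, 0, 0, 0],
    [0, 0, 0, 0],
    [0, 0, 0, 0],
    [0, 0, 0, 0],
  ],
)

```text
clock: 17.43
position: [571.0, 149.7, 66.0]
ee_rot: [-0.001, 0.707, 0.001, 0.708]
contact_force: [0.3, 1.3, 11.0]
gripper_width: 18.5
```

Run:
```python
from h import *
im=arm.get_image("side")[:,:,::-1]
for i in range(4):arm.get_image("side");print(arm.read_state()["position"].round(2),arm.read_state()["contact_force"].round(2))
cv2.imwrite("pics/c6.png",cv2.resize(im[195:285,195:325],None,fx=6,fy=6,interpolation=2))
```

```text
[571.   149.72  66.01] [-0.54  1.26  9.62]
[571.   149.73  66.02] [0.2  1.44 9.81]
[570.99 149.71  66.01] [-0.56  0.95 10.23]
[570.96 149.73  66.02] [0.99 1.22 9.8 ]
```

View pics/c6.png

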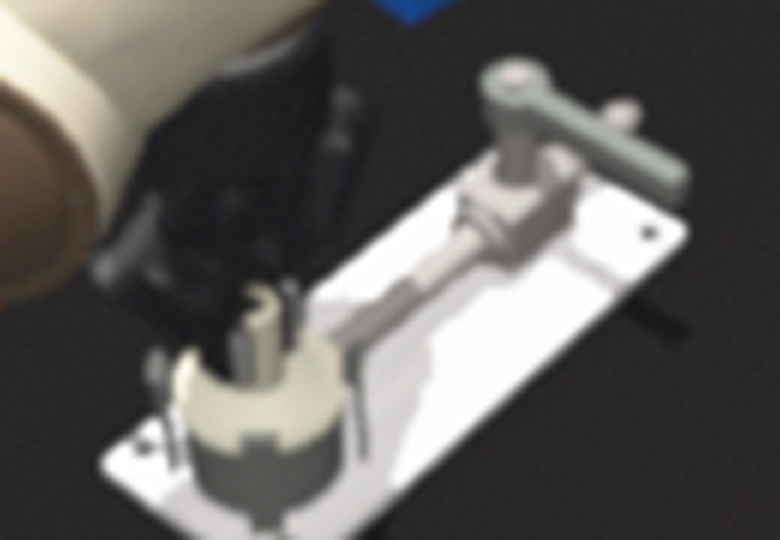

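The cover is seated level, with the front clip hooked over its rim at about (262,445). The lever is still square across the pipe, and the push holds steady at about 10 N.

```bash
python3 -c "
from bench import arm
print(arm.job_done()); s=arm.read_state(); print(s['clock'],s['contact_force'],s['position'])"
```

```text
the job is handed in; nothing more can be done
None
the job is handed in; nothing more can be done
```

The job is handed in. The stopcock is shut, and the large white cover is snapped into the holder with the gripper still pressing it down. No verdict was reported.

- **Stopcock:** I turned the lever clockwise until it reached the stop, where the reaction rose to 24 N. The last picture shows it still square across the pipe.
- **Snap:** The push climbed past about 8 N, then fell suddenly to about 0 at the predicted height. The highest reading I saw was 7.8 N, because readings come only at the end of each move. The last picture shows the cover level with the front clip hooked over its rim; the other three clips are hidden or not clear in that view.
- **Final push:** It held steady at 9.6–10.2 N. That is about 2.5 mm of plate travel, judged from the force and the tool height because the plate can't be seen directly.
- **Alignment:** The side camera showed the cover and the holder offset equally, by about half a pixel.
- **Other things on the bench:** My path kept clear of them and no unexpected contact force appeared. I took no final picture of the whole bench. The clock was about 17.7 s at hand-in.

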